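# Stand the tongs, spoon and turner in the three-cup holder

### The arm

A 6-joint arm with a two-finger parallel gripper is mounted at the origin on the work surface. World frame = base frame: x ahead of the robot, y to its left, z up, the work surface at z = 0. Lengths are in mm, angles in rad, forces in N, time in s.
With the tool pointing down it reaches from about 275 to 1000 mm from the base axis. Payload 8.4 kg.
Tool frame: the origin (TCP) lies at the very end of the fingers, on their centre line; the grasp point (between the pads) lies 19 mm behind it; z points along the fingers, y is the direction in which the jaws open and shut (so a half turn about z gives the same grasp; the last joint's range is limited). The gripper opens to 85 mm and grips with 20 to 120 N. Pads are 22 mm wide; open, the fingers measure 114 mm over their backs; the gripper's body (76 mm by 85 mm) begins 54 mm behind the grasp point. The pads swing forward as they close: fully open they stand 13 mm farther back than shut.
Start: joints at [-1.189, 0.353, 1.633, -0, 1.155, -0.002], TCP at [234.028, -579.533, 231.281] pointing down, gripper open.
Joint ranges: [-2.63, 2.63], [-0.92, 2.1], [0.06, 2.66], [-1.3, 4.44], [0, 2.69], [-3.02, 3.02]. Speed limits (rad/s): [2.22, 2.22, 2.79, 3.14, 3.14, 3.14].

### API

Orientations are given as [roll, pitch, yaw] about the fixed x, y, z axes, in that order (R = Rz(yaw) Ry(pitch) Rx(roll)).
In Python, from rig import r gives the robot as it stands.
- The arm moves only by the tool apply_moves, never from a script. Its argument "rows" is text: rows parted by semicolons, each of 4 numbers parted by spaces: the shift along the tool's x, y, z in m, then the turn about the tool's z in degrees. A call has 1 to 12 rows; each row shifts and turns the commanded pose from where the row before left it, along the tool's axes as they then stand; what a row does not reach is not made up. A row lasts 1/10 s, in which the tool goes at most 50 mm and 8.59 degrees, less where a joint would pass 70% of its speed; a pose out of reach is approached as far as the arm can. A call is refused whole if a number of a shift passes 0.05 or a number of a turn 8.59, either way. A call with a gripper value outside its range is refused whole. "jaw" is the finger opening in m, from 0 to 0.0854, set as the call begins (left out, the last holds). The fingers move at their own pace and stop on an object; "squeeze" is the grip in N (left out, the last holds). Time passes only in rows, so rows that do not move let the fingers close. It gives the time, the measured TCP pose, the force and the opening at its end, in the units of the state.
- r.sense(): the state, without advancing time (a new reading comes with each control period).
- r.grab_frame(name): name is "scene" or "side" or "wrist"; returns (picture, depth): 420x560x3 uint8, blue, green, red; 420x560 float32, mm along the optical axis (not along the pixel's ray), 0 where there is no reading.
- r.get_calibration(name): a dict with "intrinsics" (3x3 intrinsics, pixels), "rvec" (rotation vector, rad) and "tvec" (3), from world to camera coordinates, as OpenCV has them; the wrist camera has in their place "tool_from_camera" (4x4, takes a point from camera to tool coordinates, whose origin is the TCP and whose axes are the flange's). Camera axes: x right, y down, z forward; pixel columns grow to the right and rows downward; lengths in mm; the calibration is good to about 2 mm. A picture is of the moment at which its call begins: read the wrist's pose just before it. get_calibration takes no time and is no camera call.
- r.sign_off(): hands the job in, once; it reports no verdict.
Trained networks look in the newest picture that a camera, given by its name, has taken for a name from the list of things; names that differ only in an ending like _2 or _b are one class to them, and where a whole thing is asked for, a point or a joint stands for the part that bears it (a point fixed in the world has none). Each returns a list of dicts, best first, with "conf" (0 to 1); they miss things now and then, are a little off and sometimes report something else, mostly with a low value. They report only what shows in the picture. A call takes as long as a camera call.
- r.recognise(camera, label): "bbox" ([left, top, right, bottom] as shares, 0 to 1, of the picture: columns of its width, rows of its height, round what is visible of it).
- r.pinpoint(camera, label): "at" ([row, column] as shares, 0 to 1, of the picture: columns of its width, rows of its height: a listed point, or the origin of a listed thing).
The state is a dict: "clock": time; "qpos": joint angles; "qvel": joint speeds; "joint_efforts": joint torques, N m; "eef_pos": TCP position; "tcp_rot": TCP orientation; "contact_force": force on the tool from outside, world axes, zero at the start; "wrist_torque": the same for the moment, N m; "opening": opening from 0.0 (shut) to 1.0 (fully open).
Only numpy, scipy, OpenCV 4.12 (cv2) and the standard library are available. Lean on these libraries where they do the work, as an engineer would, in place of code of your own. Each camera call takes 0.05 s, during which the arm holds its last target. There are 200 camera calls.

### The job

Put the washed tools away: stand the steel tongs, the wooden spoon and the slotted turner upright in the three cups of the utensil holder, one to a cup, handle end down on the bottom of the cup and working end up. Lower each handle end into its cup before you let go, and leave the holder and everything else on the shelf standing where it is.

Things in the scene. Friction and masses are not known exactly. Their poses are not given: they have to be found in the camera images.
- holder: Utensil holder, 1.5 kg, loose: wooden board 246 (x) by 88 (y) by 12 mm with three equal round stoneware cups along x, 76 mm apart. Cup: 68 mm wide outside at the rim; inside 56 mm at the floor, 60 at the rim; rim 102 mm, inner floor 18 mm above the shelf. Origin: centre of the board's underside, z up. Its row points roughly away from the robot (+x away).
- cup_a (a point): centre of the inner floor of the holder's cup at x = -76 mm (the one nearest the robot); the cup's axis is the holder's z
- cup_b (a point): centre of the inner floor of the holder's middle cup. In every cup a tool that is let go leans on the rim, about 0.5 rad from vertical, its working end about 190 mm above the shelf, and may lean over the cup beside it
- cup_c (a point): centre of the inner floor of the holder's cup at x = +76 mm (the one farthest from the robot)
- tongs: Steel spring tongs held shut by a slide ring, one rigid piece lying flat, 90 g. Origin: underside, halfway along its 195 mm; +x to the working end, z up as it lies; handle end at x = -97.5 mm. Good grip at x = +22.5 mm (120 mm from the handle end), near its centre of mass. Handle end is the round bend, 26 mm wide, 16 mm high; over both arms 27 to 33 mm wide, 16 mm high up to x = +45 mm (32 wide at the grip), then two paddles 20 mm high.
- tongs_foot (a point): the middle of its handle end (the foot), 195 mm of tool lying along the body's +x from here, 8 mm above its underside
- spoon: Plain wooden spoon lying bowl up, 55 g. Origin: underside, halfway along its 195 mm; +x to the working end, z up as it lies; handle end at x = -97.5 mm. Good grip at x = +22.5 mm (120 mm from the handle end), near its centre of mass. Round handle 14 mm thick up to x = +45 mm, axis 7 mm above the underside; then a round bowl 45 mm across, 15 mm high.
- spoon_foot (a point): the middle of its handle end (the foot), 195 mm of tool lying along the body's +x from here, 7 mm above its underside
- turner: Slotted turner lying flat, 70 g. Origin: underside, halfway along its 195 mm; +x to the working end, z up as it lies; handle end at x = -97.5 mm. Good grip at x = +22.5 mm (120 mm from the handle end), near its centre of mass. Dark wooden handle 16 mm wide, 12 mm high up to x = +28.5 mm; then a steel shank 10 mm wide and a flat blade 48 mm wide, 56 mm long, 3 mm thick.
- turner_foot (a point): the middle of its handle end (the foot), 195 mm of tool lying along the body's +x from here, 6 mm above its underside
- bowl: Bystander: green ceramic bowl, 110 mm wide, 55 mm high. Origin: centre of its underside.
- dish: Bystander: small thick glass dish, 92 mm wide, 28 mm high. Origin: centre of its underside.
- jar: Bystander: empty glass jar with a dark silicone lid stretched over it, 77 mm wide, 97 mm high. Origin: centre of its underside.
- coffee_pot: Bystander: small brass coffee pot, 72 mm wide and 72 mm high, with a handle to -x that reaches 140 mm from its axis and 87 mm high. Origin: centre of the pot's underside.
- tea_glass: Bystander: tea glass, 64 mm wide, 85 mm high. Origin: centre of its underside.
- sugar_tin: Bystander: round steel sugar tin with a knob, 83 mm wide, 85 mm high. Origin: centre of its underside.
- salt_pot: Bystander: small glass salt pot with a wooden lid, 47 mm wide, 43 mm high, standing among the tools. Origin: centre of its underside.

How it is judged (in metres and radians):
At the end, for the whole second after the job is handed in: Tongs, spoon and turner at rest, each in its own cup: handle end inside (34 mm of the axis) and within 22 mm of the cup's floor, working end up, leaning under 0.65 rad. Holder level (0.1 rad) and within 40 mm, the seven other things within 30 mm, of where they stood (((horizontal distance between tongs_foot and cup_a below 0.034 m and z of tongs_foot in the frame of cup_a below 0.022 m) or (horizontal distance between spoon_foot and cup_a below 0.034 m and z of spoon_foot in the frame of cup_a below 0.022 m) or (horizontal distance between turner_foot and cup_a below 0.034 m and z of turner_foot in the frame of cup_a below 0.022 m)) and ((horizontal distance between tongs_foot and cup_b below 0.034 m and z of tongs_foot in the frame of cup_b below 0.022 m) or (horizontal distance between spoon_foot and cup_b below 0.034 m and z of spoon_foot in the frame of cup_b below 0.022 m) or (horizontal distance between turner_foot and cup_b below 0.034 m and z of turner_foot in the frame of cup_b below 0.022 m)) and ((horizontal distance between tongs_foot and cup_c below 0.034 m and z of tongs_foot in the frame of cup_c below 0.022 m) or (horizontal distance between spoon_foot and cup_c below 0.034 m and z of spoon_foot in the frame of cup_c below 0.022 m) or (horizontal distance between turner_foot and cup_c below 0.034 m and z of turner_foot in the frame of cup_c below 0.022 m)) and angle between each of tongs, spoon, turner's own x axis and vertical below 0.65 rad and linear speed of each of tongs, spoon, turner below 0.03 m/s and distance of holder from where it was at the start of the episode below 0.04 m and angle between holder's own z axis and vertical below 0.1 rad and distance of each of bowl, dish, jar, coffee_pot, tea_glass, sugar_tin, salt_pot from where it was at the start of the episode below 0.03 m); the robot touches nothing.
It fails at once if the tongs let go while its handle end is still above the cups' rims (height (world z) of tongs_foot above 0.125 m and contact force between the fingers and tongs below 0.02 N).
It fails at once if the spoon let go while its handle end is still above the cups' rims (height (world z) of spoon_foot above 0.125 m and contact force between the fingers and spoon below 0.02 N).
It fails at once if the turner let go while its handle end is still above the cups' rims (height (world z) of turner_foot above 0.125 m and contact force between the fingers and turner below 0.02 N).
It fails at once if the holder shifted by more than 40 mm or tipped (distance of holder from where it was at the start of the episode above 0.04 m or angle between holder's own z axis and vertical above 0.25 rad).
It fails at once if one of the other things on the shelf shifted by more than 30 mm or tipped (distance of any of bowl, dish, jar, coffee_pot, tea_glass, sugar_tin, salt_pot from where it was at the start of the episode above 0.03 m or angle between any of bowl, dish, jar, coffee_pot, tea_glass, sugar_tin, salt_pot's own z axis and vertical above 0.3 rad).
It also fails if it takes over 72 s, if anything falls off the work surface, if the arm or the gripper's body presses on something with over 40 N, if the wrist force passes 120 N, or if a joint passes its speed limit or range.

## Working session

There is one attempt and no reset: what is moved stays moved. The work goes in short steps, Python scripts to look and compute and a tool call to move; the robot and the scene stay as the last step left them, time stands still between calls to the robot, and variables do not carry over. Pictures are saved under pics/ and viewed, about 8 in all and at most 12, crops included, and the job is handed in when it is done.

Besides the shell and the picture viewer there is one more tool, called after "Emit:" as name(argument=value, ...), one argument or row to a line, values as JSON. apply_moves: Moves the arm, as the interface text tells. Its arguments: {"type":"object","properties":{"rows":{"type":"string"},"jaw":{"type":"number"},"squeeze":{"type":"number"}},"required":["rows"]}

```bash
ls; mkdir -p pics
cat > h.py <<'E'
from rig import r
import numpy as np, cv2
from scipy.spatial.transform import Rotation as R
def cam(n):
    c=r.get_calibration(n); K=np.array(c["intrinsics"],float)
    if n=="wrist":
        s=r.sense(); T=np.eye(4); T[:3,:3]=R.from_euler('xyz',s["tcp_rot"]).as_matrix(); T[:3,3]=s["eef_pos"]
        return K,T@np.array(c["tool_from_camera"])
    T=np.eye(4); T[:3,:3]=cv2.Rodrigues(np.array(c["rvec"],float))[0]; T[:3,3]=np.ravel(c["tvec"])
    return K,np.linalg.inv(T)
def ray(K,T,u,v):
    d=np.linalg.inv(K)@[u,v,1]; return T[:3,3],T[:3,:3]@d
def on_z(K,T,u,v,z):
    o,d=ray(K,T,u,v); return o+d*(z-o[2])/d[2]
def cloud(K,T,D):
    v,u=np.mgrid[:D.shape[0],:D.shape[1]]
    p=np.stack([(u-K[0,2])/K[0,0]*D,(v-K[1,2])/K[1,1]*D,D],-1)
    return p@T[:3,:3].T+T[:3,3]
E
cat > a.py <<'E'
from h import *
print(r.sense())
for n in("scene","side"):
    K,T=cam(n); im,D=r.grab_frame(n); cv2.imwrite(f"pics/{n}0.png",im); np.save(f"{n}0.npy",D)
    print(n,T[:3,3].round(),T[:3,2].round(2))
    for l in["cup_a","cup_b","cup_c","tongs_foot","spoon_foot","turner_foot","tongs","spoon","turner","holder","salt_pot","bowl","dish","jar","coffee_pot","tea_glass","sugar_tin"]:
        q=r.pinpoint(n,l)
        for x in q[:3 if 'cup' in l else 1]:
            v,u=x["at"][0]*420,x["at"][1]*560
            z={'cup':18,'ton':8,'spo':7,'tur':6}.get(l[:3],0) if l[-1:]!='' else 0
            print(l,round(x["conf"],2),round(u),round(v),on_z(K,T,u,v,z).round())
E
python3 a.py
```

```text
pics
{'clock': 0.0, 'qpos': array([-1.18940758e+00,  3.53663029e-01,  1.63413090e+00, -7.47333975e-06,
        1.15520584e+00, -2.36512869e-03]), 'qvel': array([-0.00049571,  0.00115931,  0.00085562, -0.00083025,  0.00123482,
       -0.00121513]), 'joint_efforts': array([-3.08652736e-03, -6.05263710e+01, -3.42069411e+01, -1.65307379e-04,
        9.23242187e-03,  9.54661630e-06]), 'eef_pos': array([ 233.84287626, -579.09086177,  230.55377663]), 'tcp_rot': array([-3.14018553e+00,  3.50492477e-06,  3.83756898e-01]), 'contact_force': array([-0.30625286,  0.05714554,  0.10578867]), 'wrist_torque': array([-0.01900742, -0.00958945,  0.01497635]), 'opening': 0.9955748460415326}
scene [1005. -717.  592.] [-0.44  0.71 -0.55]
cup_a 0.86 279 258 [ 635. -124.   18.]
cup_a 0.7 250 245 [ 553. -118.   18.]
cup_a 0.63 218 242 [ 484. -146.   18.]
cup_b 0.86 279 258 [ 635. -124.   18.]
cup_b 0.7 250 245 [ 553. -118.   18.]
cup_b 0.63 218 242 [ 484. -146.   18.]
cup_c 0.86 279 258 [ 635. -124.   18.]
cup_c 0.7 250 245 [ 553. -118.   18.]
cup_c 0.63 218 242 [ 484. -146.   18.]
tongs_foot 0.79 126 270 [ 3
[... 730 characters left out ...]
b 0.81 241 246 [ 476. -136.   18.]
cup_c 0.93 299 239 [ 641. -125.   18.]
cup_c 0.87 269 248 [ 554. -148.   18.]
cup_c 0.81 241 246 [ 476. -136.   18.]
tongs_foot 0.97 203 310 [ 371. -330.    8.]
spoon_foot 0.88 240 184 [482. 118.   7.]
turner_foot 0.79 217 138 [409. 342.   6.]
tongs 0.82 242 323 [ 470. -376.    8.]
spoon 0.89 273 175 [587. 148.   7.]
turner 0.69 244 137 [500. 341.   6.]
holder 0.82 267 249 [ 550. -139.    0.]
salt_pot 0.69 250 215 [507.  -8.   0.]
bowl 0.58 207 223 [377. -29.   0.]
dish 0.89 325 218 [730. -36.   0.]
jar 0.95 204 170 [365. 196.   0.]
coffee_pot 0.69 201 268 [ 362. -192.    0.]
tea_glass 0.69 317 149 [745. 269.   0.]
sugar_tin 0.82 337 284 [ 731. -270.    0.]
```

```bash
python3 -c "
import cv2,numpy as np
a=cv2.imread('pics/side0.png');b=cv2.imread('pics/scene0.png')
cv2.imwrite('pics/s1.png',cv2.resize(a[100:360,140:400],(800,800))[:600]);cv2.imwrite('pics/s2.png',b)"
```

```text
(no output)
```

View pics/s1.png

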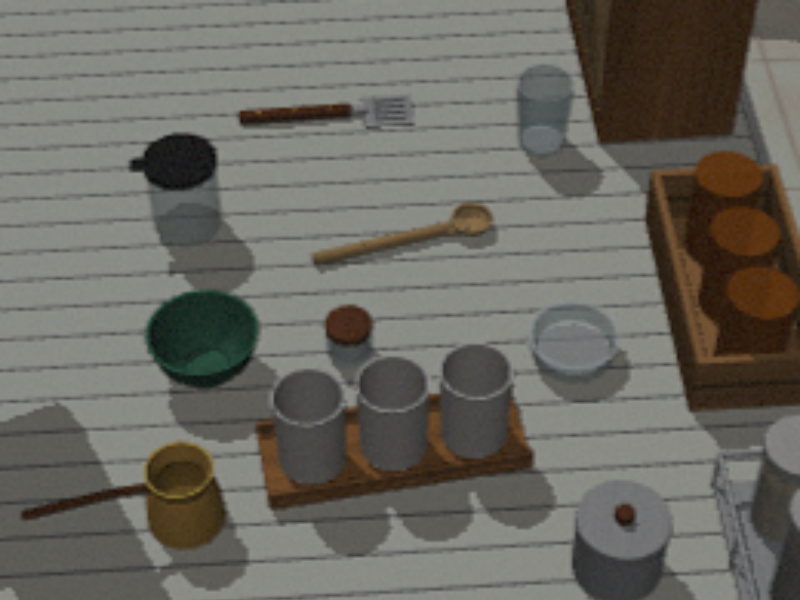

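View pics/s2.png

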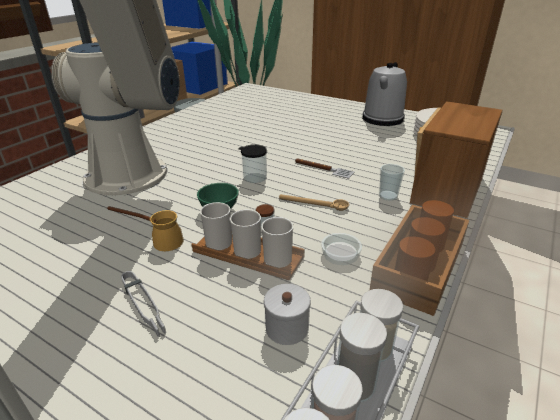

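```bash
cat >> h.py <<'E'
def plan(xyz,yaw=None,step=40,ang=8.,start=None):
    s=r.sense(); p=np.array(s["eef_pos"]); y=s["tcp_rot"][2]
    if start is not None: p,y=np.array(start[:3],float),start[3]
    yaw=y if yaw is None else yaw
    dy=(yaw-y+np.pi)%(2*np.pi)-np.pi; yaw=y+dy; xyz=np.array(xyz,float)
    n=int(max(np.ceil(np.linalg.norm(xyz-p)/step),np.ceil(abs(np.degrees(dy))/ang),1)); p0,y0=p.copy(),y; out=[]
    for i in range(1,n+1):
        g=p0+(xyz-p0)*i/n; gy=y0+dy*i/n
        A=R.from_euler('xyz',[np.pi,0,y]).as_matrix()
        d=(A.T@(g-p)/1000).round(3); t=round(-np.degrees(gy-y),1)
        out.append("%g %g %g %g"%(*d,t)); p=p+A@d*1000; y-=np.radians(t)
    for i in range(0,n,12): print("; ".join(out[i:i+12]))
    return (*p,y)
def st():
    s=r.sense(); print("t",round(s["clock"],2),"p",np.round(s["eef_pos"],1),"rot",np.round(s["tcp_rot"],3),"F",np.round(s["contact_force"],1),"open",round(s["opening"]*85.4,1),"q6",round(s["qpos"][5],2))
E
python3 - <<'E'
from h import *
print(np.array(r.get_calibration("wrist")["tool_from_camera"]).round(2),r.get_calibration("wrist")["intrinsics"])
K,T=cam("side");D=np.load("side0.npy");P=cloud(K,T,D);im=cv2.imread("pics/side0.png")
# rims of cups: points near z 102
for n in("side","scene"):
    K,T=cam(n);P=cloud(K,T,np.load(n+"0.npy"))
    m=(abs(P[...,2]-100)<6)&(P[...,0]>400)&(P[...,0]<700)&(P[...,1]>-200)&(P[...,1]<-60)
    Q=P[m]; print(n,len(Q),Q.min(0).round(),Q.max(0).round(),cv2.minAreaRect(Q[:,:2].astype(np.float32)))
s=plan([460,-400,231],2.71)
E
```

```text
[[   0.     -0.95   -0.32   82.83]
 [   1.      0.      0.     -0.88]
 [   0.     -0.32    0.95 -143.04]
 [   0.      0.      0.      1.  ]] [[345.30986904   0.         278.6363049 ]
 [  0.         345.30986904 212.42707136]
 [  0.           0.           1.        ]]
side 381 [ 445. -176.   94.] [660. -86. 106.] ((552.8665771484375, -131.68045043945312), (218.08010864257812, 71.13819122314453), 7.501664161682129)
scene 700 [ 445. -173.   94.] [663. -87. 104.] ((553.6614990234375, -129.61935424804688), (219.32606506347656, 68.54676818847656), 7.417723655700684)
0.016 -0.005 0 -7.8; 0.017 -0.002 0 -7.9; 0.017 -0.001 0 -7.8; 0.017 0.003 0 -7.9; 0.016 0.004 0 -7.8; 0.016 0.006 0 -7.8; 0.015 0.009 0 -7.9; 0.013 0.011 0 -7.8; 0.012 0.012 0 -7.9; 0.01 0.014 0 -7.8; 0.008 0.014 0 -7.8; 0.006 0.016 0 -7.9
0.003 0.017 0 -7.8; 0.001 0.017 0 -7.9; -0 0.017 0 -7.8; -0.004 0.016 0 -7.8; -0.005 0.017 0 -7.9
```

Emit:
apply_moves(
  rows="0.016 -0.005 0 -7.8; 0.017 -0.002 0 -7.9; 0.017 -0.001 0 -7.8; 0.017 0.003 0 -7.9; 0.016 0.004 0 -7.8; 0.016 0.006 0 -7.8; 0.015 0.009 0 -7.9; 0.013 0.011 0 -7.8; 0.012 0.012 0 -7.9; 0.01 0.014 0 -7.8; 0.008 0.014 0 -7.8; 0.006 0.016 0 -7.9",
  jaw=0.06,
  squeeze=25,
)

```text
clock: 3.0
eef_pos: [393.5, -452.0, 231.3]
tcp_rot: [-3.142, 0.0, 2.032]
contact_force: [0.0, 0.2, -1.4]
opening: 0.703
```

Emit:
apply_moves(
  rows="0.003 0.017 0 -7.8; 0.001 0.017 0 -7.9; 0 0.017 0 -7.8; -0.004 0.016 0 -7.8; -0.005 0.017 0 -7.9; 0 0 0 0; 0 0 0 0",
)

```text
clock: 3.7
eef_pos: [460.0, -399.4, 231.2]
tcp_rot: [-3.141, -0.0, 2.708]
contact_force: [-1.0, 0.2, -0.7]
opening: 0.701
```

```bash
cat > look.py <<'E'
from h import *
import sys
def look(tool,tag,zc):
    K,T=cam("wrist"); im,D=r.grab_frame("wrist"); cv2.imwrite(f"pics/w_{tag}.png",im)
    P=cloud(K,T,D); np.savez(f"w_{tag}.npz",P=P,D=D)
    pts={}
    for l in(tool,tool+"_foot"):
        q=r.pinpoint("wrist",l)
        if q:
            u,v=q[0]["at"][1]*560,q[0]["at"][0]*420; pts[l]=on_z(K,T,u,v,zc)
            print(l,round(q[0]["conf"],2),round(u),round(v),pts[l].round(1))
    b=r.recognise("wrist",tool); print([(np.array(x["bbox"])*[560,420,560,420]).round() for x in b[:2]],[round(x["conf"],2) for x in b[:2]])
    if b:
        l,t,rr,bb=(np.array(b[0]["bbox"])*[560,420,560,420]).astype(int)
        Q=P[max(t-8,0):bb+8,max(l-8,0):rr+8]; dd=D[max(t-8,0):bb+8,max(l-8,0):rr+8]
        m=(Q[...,2]>4)&(Q[...,2]<30)&(dd>0); Q=Q[m]
        c=Q[:,:2].mean(0); w,V=np.linalg.eigh(np.cov(Q[:,:2].T)); a=V[:,1]
        if tool+"_foot" in pts and tool in pts and a@(pts[tool]-pts[tool+"_foot"])[:2]<0: a=-a
        s=(Q[:,:2]-c)@a; lo,hi=np.percentile(s,[.5,99.5]); n=np.array([-a[1],a[0]]); h=(Q[:,:2]-c)@n
        # axis from handle part
        k=(s-lo<130); f=np.polyfit(s[k],h[k],1); ang=np.arctan2(a[1],a[0])+np.arctan(f[0])
        foot=c+a*lo+n*np.polyval(f,lo)
        u=np.array([np.cos(ang),np.sin(ang)])
        print("len",round(hi-lo,1),"heading",round(ang,3),"foot",foot.round(1),"end",(c+a*hi).round(1),"grip120",(foot+120*u).round(1),"n",len(Q),"zmed",np.median(Q[:,2]).round(1))
if __name__=="__main__": st(); look(sys.argv[1],sys.argv[2],float(sys.argv[3])); st()
E
python3 look.py tongs t1 8
```

```text
t 3.7 p [ 460.  -399.4  231.2] rot [-3.141 -0.     2.708] F [-1.   0.2 -0.7] open 59.8 q6 -1.85
tongs 0.55 313 167 [ 465.5 -360.8    8. ]
tongs_foot 0.66 309 66 [ 371.7 -325.8    8. ]
[array([295.,  67., 331., 254.])] [0.93]
len 191.2 heading -0.389 foot [ 374.2 -324.8] end [ 550.5 -398.6] grip120 [ 485.2 -370.3] n 1706 zmed 16.7
t 3.9 p [ 459.5 -399.9  231.3] rot [-3.141 -0.     2.708] F [-0.4  0.   0.1] open 60.0 q6 -1.86
```

Run:
```python
from h import *
s=plan([493,-373.5,60],2.753); plan([493,-373.5,1],2.753,step=30,start=s)
```

```text
-0.004 0.008 0.034 -0.5; -0.004 0.007 0.035 -0.5; -0.004 0.008 0.034 -0.5; -0.004 0.007 0.034 -0.6; -0.004 0.008 0.034 -0.5
0 -0 0.03 0; 0 -0 0.029 0
```

Emit:
apply_moves(
  rows="-0.004 0.008 0.034 -0.5; -0.004 0.007 0.035 -0.5; -0.004 0.008 0.034 -0.5; -0.004 0.007 0.034 -0.6; -0.004 0.008 0.034 -0.5; 0 0 0.02 0; 0 0 0.02 0; 0 0 0.01 0; 0 0 0.009 0; 0 0 0 0",
)

```text
clock: 4.9
eef_pos: [493.1, -372.7, 0.7]
tcp_rot: [3.141, -0.001, 2.755]
contact_force: [-0.1, 0.4, 1.2]
opening: 0.702
```

Emit:
apply_moves(
  rows="0 0 0 0; 0 0 0 0; 0 0 0 0; 0 0 0 0; 0 0 0 0; 0 0 0 0",
  jaw=0.0,
  squeeze=25,
)

```text
clock: 5.5
eef_pos: [494.2, -373.2, 2.4]
tcp_rot: [-3.141, 0.002, 2.756]
contact_force: [-0.7, -0.3, 6.0]
opening: 0.357
```

Emit:
apply_moves(
  rows="0 0 -0.02 0; 0 0 -0.03 0; 0 0 -0.03 0; 0 0 -0.03 0; 0 0 0 0; 0 0 0 0",
)

```text
clock: 6.1
eef_pos: [493.9, -372.7, 111.9]
tcp_rot: [-3.141, 0.001, 2.756]
contact_force: [-0.3, 0.1, -0.5]
opening: 0.354
```

```bash
cat > seg.py <<'E'
from h import *
import sys
def tilt(tag,name="side"):
    s=r.sense(); g=np.array(s["eef_pos"]); st()
    for n in("side","scene"):
        im,D=r.grab_frame(n); cv2.imwrite(f"pics/{n}_{tag}.png",im); np.save(f"{n}_{tag}.npy",D)
    K,T=cam("wrist"); im,D=r.grab_frame("wrist"); cv2.imwrite(f"pics/w_{tag}.png",im); np.savez(f"w_{tag}.npz",P=cloud(K,T,D),D=D)
tilt(sys.argv[1])
E
python3 seg.py L1; python3 -c "
import cv2,numpy as np
a=cv2.imread('pics/side_L1.png')[180:360,150:390];b=cv2.imread('pics/w_L1.png')
c=cv2.imread('pics/scene_L1.png')[180:360,60:300]
o=np.vstack([cv2.resize(a,(400,300)),cv2.resize(c,(400,300))]);cv2.imwrite('pics/m1.png',np.hstack([o,cv2.resize(b,(400,300)).repeat(2,0)[:600]]))"
```

```text
t 6.1 p [ 493.9 -372.7  111.9] rot [-3.141e+00  1.000e-03  2.756e+00] F [-0.3  0.1 -0.5] open 30.3 q6 -1.83
```

View pics/m1.png

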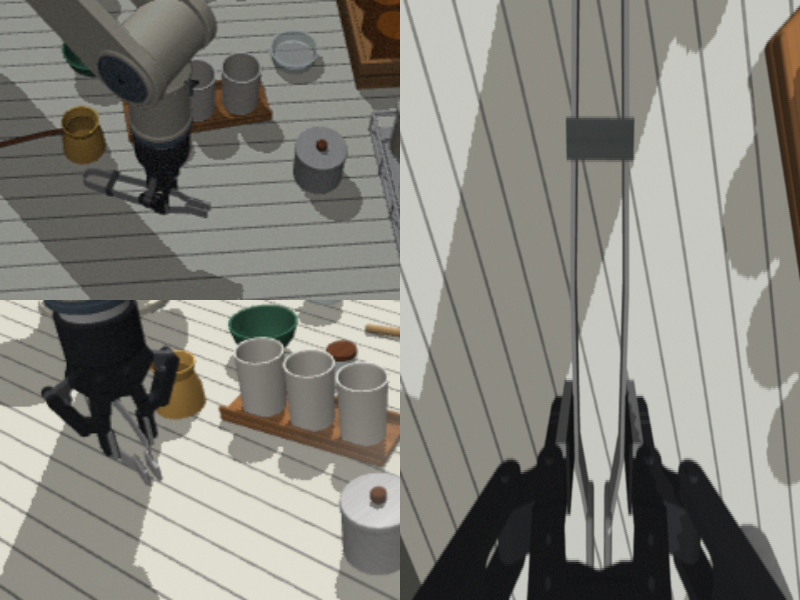

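Run:
```python
from h import *
s=plan([494,-373,160]); s=plan([619,-47,160],1.701,start=s); s=plan([619,-47,110],1.701,step=25,start=s);
```

```text
-0.001 -0 -0.025 -0; -0 -0 -0.025 -0
0.001 0.039 -0 6.7; 0.005 0.038 -0 6.7; 0.01 0.038 -0 6.7; 0.014 0.036 -0 6.8; 0.018 0.034 -0 6.7; 0.022 0.032 -0 6.7; 0.025 0.029 -0 6.7; 0.029 0.026 -0 6.7; 0.032 0.022 -0 6.7
-0 0 0.025 0; -0 0 0.025 0
```

Emit:
apply_moves(
  rows="0 0 -0.024 0; 0 0 -0.024 0; 0.001 0.039 0 6.7; 0.005 0.038 0 6.7; 0.01 0.038 0 6.7; 0.014 0.036 0 6.8; 0.018 0.034 0 6.7; 0.022 0.032 0 6.7; 0.025 0.029 0 6.7; 0.029 0.026 0 6.7; 0.032 0.022 0 6.7; 0 0 0 0",
)

```text
clock: 7.45
eef_pos: [619.3, -43.1, 157.9]
tcp_rot: [-3.141, -0.001, 1.701]
contact_force: [-0.2, -0.6, -0.1]
opening: 0.357
```

Emit:
apply_moves(
  rows="0 0 0.025 0; 0 0 0.025 0; 0 0 0.006 0; 0 0 0.006 0; 0 0 0 0",
  squeeze=20,
)

```text
clock: 7.95
eef_pos: [618.2, -47.5, 96.9]
tcp_rot: [-3.141, -0.0, 1.702]
contact_force: [-0.1, -0.5, -1.2]
opening: 0.355
```

```bash
python3 -c "
from h import *
st()"
```

```text
t 7.95 p [618.2 -47.5  96.9] rot [-3.141 -0.     1.702] F [-0.1 -0.5 -1.2] open 30.3 q6 -0.21
```

Emit:
apply_moves(
  rows="0 0 0.006 0; 0 0 0.006 0; 0 0 0 0",
)

```text
clock: 8.25
eef_pos: [618.7, -47.3, 85.1]
tcp_rot: [3.141, 0.0, 1.702]
contact_force: [0.3, 1.1, 1.4]
opening: 0.355
```

```bash
python3 seg.py L2; python3 -c "
import cv2,numpy as np
a=cv2.imread('pics/side_L2.png')[130:310,200:440];b=cv2.imread('pics/w_L2.png')
c=cv2.imread('pics/scene_L2.png')[120:300,180:420]
o=np.vstack([cv2.resize(a,(400,300)),cv2.resize(c,(400,300))]);cv2.imwrite('pics/m2.png',np.hstack([o,np.vstack([cv2.resize(b,(400,300))]*2)]))"
```

```text
t 8.25 p [618.7 -47.3  85.1] rot [3.141 0.    1.702] F [0.3 1.1 1.4] open 30.4 q6 -0.21
```

View pics/m2.png

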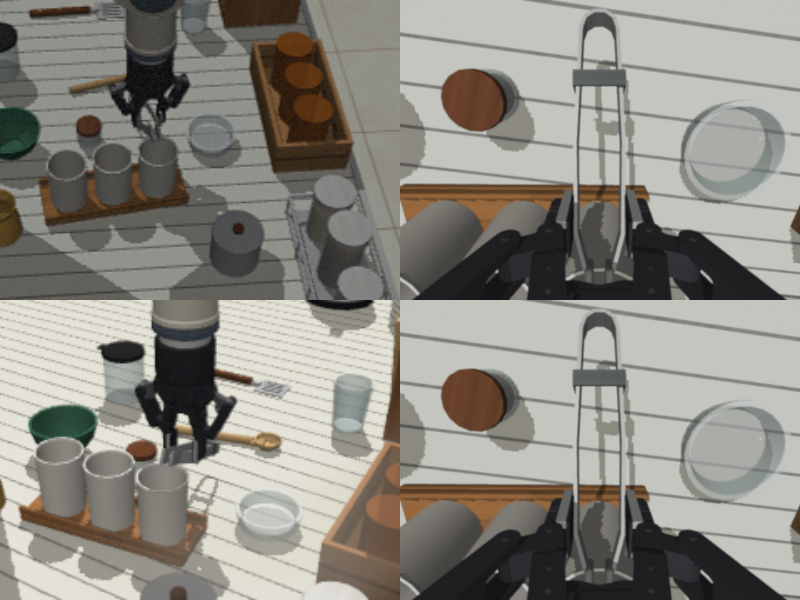

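```bash
cat > tilt.py <<'E'
from h import *
import sys
def tilt(P,D,p,yaw,hw=20,zmin=18):
    d=np.array([np.cos(yaw),np.sin(yaw)]); n=np.array([-d[1],d[0]])
    q=P[...,:2]-np.array(p[:2]); s=q@d; h=q@n
    m=(s>30)&(s<190)&(abs(h)<hw)&(P[...,2]>zmin)&(D>0)&(P[...,2]<p[2]+25)
    # keep points connected to a line: robust fit
    S,Z=s[m],P[...,2][m]; f=np.polyfit(S,Z,1)
    for _ in range(8):
        e=Z-np.polyval(f,S); k=abs(e)<max(5,1.5*np.median(abs(e))); f=np.polyfit(S[k],Z[k],1)
    print("n",k.sum(),"phi",np.degrees(np.arctan(-f[0])).round(1),"z at grip",np.polyval(f,0).round(1),"foot s,z",S[k].max().round(),Z[k].min().round(),"h",h[m][k].mean().round(1))
if __name__=="__main__":
    s=r.sense(); K,T=cam("wrist"); im,D=r.grab_frame("wrist"); cv2.imwrite("pics/wt.png",im)
    st(); tilt(cloud(K,T,D),D,s["eef_pos"],s["tcp_rot"][2],*map(float,sys.argv[1:]))
E
python3 - <<'E'
from h import *; from tilt import tilt
z=np.load("w_L1.npz"); tilt(z["P"],z["D"],[493.9,-372.7,111.9],2.756)
z=np.load("w_L2.npz"); tilt(z["P"],z["D"],[618.7,-47.3,85.1],1.702)
E
```

```text
n 6100 phi -1.2 z at grip 123.5 foot s,z 115.0 119.0 h -1.0
n 4489 phi 24.9 z at grip 103.4 foot s,z 120.0 44.0 h 0.6
```

Emit:
apply_moves(
  rows="0 0 0.005 0; 0 0 0.004 0; 0 0 0 0",
)

```text
clock: 8.7
eef_pos: [618.4, -47.0, 75.7]
tcp_rot: [-3.141, -0.0, 1.701]
contact_force: [1.2, 1.6, 1.2]
opening: 0.352
```

```bash
python3 tilt.py
```

```text
t 8.75 p [618.4 -46.9  75.9] rot [-3.141 -0.     1.702] F [0.9 2.1 0.8] open 30.6 q6 -0.21
n 3223 phi 34.9 z at grip 94.1 foot s,z 108.0 18.0 h 0.8
```

```bash
cat >> h.py <<'E'
H=np.array([553.3,-131.]); ya=0.130; ex=np.array([np.cos(ya),np.sin(ya)]); ey=np.array([-ex[1],ex[0]])
def tcp(k,t,zf,phi,L=130,off=8.4):
    p=np.radians(phi); return [*(H+k*76*ex+(t-L*np.cos(p))*ey),zf+L*np.sin(p)-off]
YAW=ya+np.pi/2
E
python3 - <<'E'
from h import *
s=r.sense();p=s["eef_pos"]
s=plan([p[0],p[1],200],1.701); t=tcp(-1,20,125,35); print(np.round(t)); s=plan(t,YAW,start=s)
print("S1"); s=plan(tcp(-1,20,83,35),YAW,step=15,start=s)
E
```

```text
0 0 -0.031 0; 0 0 -0.031 0; 0 0 -0.031 0; 0 0 -0.031 0
[ 489. -227.  191.]
-0.027 -0.025 0.001 0; -0.027 -0.026 0.002 0; -0.027 -0.025 0.001 0; -0.027 -0.025 0.002 0; -0.026 -0.025 0.001 0; -0.027 -0.026 0.002 0
S1
-0 0 0.014 0; -0 0 0.014 0; -0 0 0.014 0
```

Emit:
apply_moves(
  rows="0 0 -0.031 0; 0 0 -0.031 0; 0 0 -0.031 0; 0 0 -0.031 0; -0.027 -0.025 0.001 0; -0.027 -0.026 0.002 0; -0.027 -0.025 0.001 0; -0.027 -0.025 0.002 0; -0.026 -0.025 0.001 0; -0.027 -0.026 0.002 0; 0 0 0 0; 0 0 0 0",
)

```text
clock: 9.95
eef_pos: [488.2, -227.1, 191.1]
tcp_rot: [-3.141, -0.0, 1.699]
contact_force: [0.3, -0.3, -0.3]
opening: 0.359
```

```bash
python3 tilt.py 20 112
```

```text
t 10.0 p [ 488.8 -226.5  191.2] rot [-3.142 -0.     1.701] F [-0.1  0.5 -1.3] open 30.4 q6 -0.57
n 3475 phi 35.0 z at grip 210.3 foot s,z 109.0 131.0 h 0.8
```

View pics/wt.png

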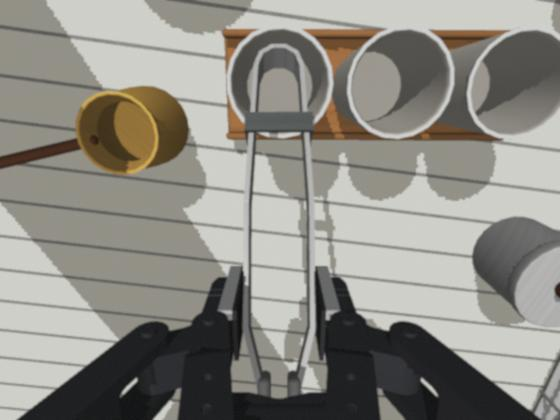

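Run:
```python
from h import *
s=(*tcp(-1,20,125,35),YAW)
for a in[(20,82,35),(25,82,37),(26,82,42),(27,82,47),(20,62,47),(26,62,52),(27,62,57)]:
    print(a,np.round(tcp(-1,*a),0)); s=plan(tcp(-1,*a),YAW,step=14,start=s)
```

```text
(20, 82, 35) [ 489. -227.  148.]
0 -0 0.011 -0; 0 -0 0.01 -0; 0 -0 0.011 -0; 0 -0 0.011 -0
(25, 82, 37) [ 488. -219.  152.]
0.008 -0 -0.004 -0
(26, 82, 42) [ 487. -211.  161.]
0.008 -0 -0.008 -0
(27, 82, 47) [ 486. -202.  169.]
0.009 -0 -0.009 -0
(20, 62, 47) [ 487. -209.  149.]
-0.004 -0 0.01 -0; -0.003 -0 0.01 -0
(26, 62, 52) [ 485. -194.  156.]
0.007 -0 -0.003 -0; 0.007 -0 -0.004 -0
(27, 62, 57) [ 484. -184.  163.]
0.011 -0 -0.006 -0
```

Emit:
apply_moves(
  rows="0 0 0.011 0; 0 0 0.011 0; 0 0 0.011 0; 0 0 0.01 0; 0.004 0 -0.002 0; 0.004 0 -0.002 0; 0.004 0 -0.004 0; 0.004 0 -0.004 0; 0.004 0 -0.004 0; 0.005 0 -0.005 0; 0 0 0 0",
)

```text
clock: 11.1
eef_pos: [486.2, -201.8, 170.6]
tcp_rot: [3.14, 0.001, 1.702]
contact_force: [-0.4, -3.7, 1.6]
opening: 0.354
```

```bash
python3 tilt.py 20 106
```

```text
t 11.15 p [ 486.1 -201.9  170.2] rot [3.140e+00 1.000e-03 1.702e+00] F [ 0.4 -2.8  1.9] open 30.3 q6 -0.53
n 2259 phi 42.6 z at grip 186.9 foot s,z 85.0 106.0 h 0.9
```

Emit:
apply_moves(
  rows="-0.003 0 0.006 0; -0.003 0 0.008 0; 0 0 0.008 0; 0.005 0 -0.003 0; 0.005 0 -0.003 0; 0.005 0 -0.004 0; 0.005 0 -0.004 0; 0.005 0 -0.004 0; 0 0 0 0",
)

```text
clock: 12.05
eef_pos: [483.3, -182.4, 166.2]
tcp_rot: [3.141, 0.0, 1.702]
contact_force: [0.2, -2.2, -0.3]
opening: 0.353
```

```bash
python3 tilt.py 20 106
```

```text
t 12.1 p [ 483.3 -182.7  165.9] rot [3.141 0.    1.702] F [-0.5 -1.1  0.5] open 30.5 q6 -0.5
n 1303 phi 50.6 z at grip 174.9 foot s,z 54.0 106.0 h 0.8
```

Emit:
apply_moves(
  rows="-0.003 0 0.008 0; -0.002 0 0.008 0; 0 0 0.007 0; 0.005 0 -0.002 0; 0.005 0 -0.002 0; 0.005 0 -0.002 0; 0.005 0 -0.002 0; 0.003 0 -0.001 0; 0 0 0 0",
)

```text
clock: 13.0
eef_pos: [480.8, -164.7, 151.6]
tcp_rot: [3.141, 0.0, 1.702]
contact_force: [0.9, -2.3, 0.3]
opening: 0.355
```

```bash
python3 tilt.py 20 106; cp pics/wt.png pics/wt5.png
```

```text
t 13.05 p [ 480.7 -164.8  151.4] rot [ 3.141 -0.     1.702] F [ 0.3 -1.7 -1.4] open 30.3 q6 -0.46
n 3 phi 15.2 z at grip 114.5 foot s,z 31.0 106.0 h -4.4
```

View pics/wt5.png

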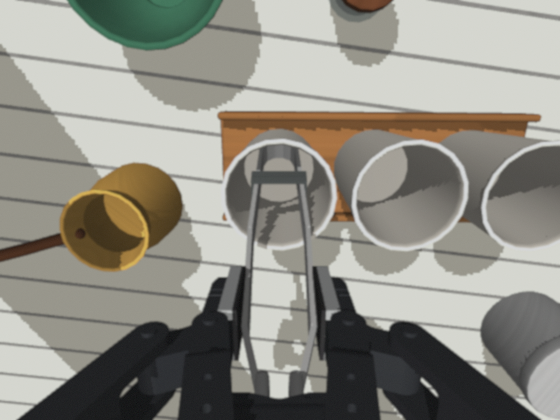

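Emit:
apply_moves(
  rows="-0.003 0 0.004 0; 0 0 0.004 0; 0 0 0.004 0; 0 0 0 0",
)

```text
clock: 13.45
eef_pos: [480.4, -167.9, 138.3]
tcp_rot: [-3.14, -0.001, 1.701]
contact_force: [-0.0, 0.2, -0.8]
opening: 0.356
```

Emit:
apply_moves(
  rows="0 0 0.003 0; 0 0 0.003 0; 0 0 0 0",
)

```text
clock: 13.75
eef_pos: [480.8, -168.0, 132.8]
tcp_rot: [-3.141, -0.0, 1.702]
contact_force: [-1.2, 0.6, -0.0]
opening: 0.357
```

Emit:
apply_moves(
  rows="0 0 0.003 0; 0 0 0.003 0; 0 0 0 0",
)

```text
clock: 14.05
eef_pos: [481.1, -167.5, 127.0]
tcp_rot: [3.142, -0.001, 1.701]
contact_force: [1.5, 4.6, -0.3]
opening: 0.356
```

Emit:
apply_moves(
  rows="0 0 0.003 0; 0 0 0.002 0; 0 0 0 0",
)

```text
clock: 14.35
eef_pos: [482.2, -168.3, 124.9]
tcp_rot: [3.14, 0.001, 1.702]
contact_force: [-6.7, 5.6, 30.6]
opening: 0.353
```

Run:
```python
from h import *
K,T=cam("wrist"); im,D=r.grab_frame("wrist"); P=cloud(K,T,D); st()
p=r.sense()["eef_pos"]; C=H-76*ex
q=P[...,:2]-C; a=q@ex; t=q@ey
for lo in range(-35,36,5):
    m=(abs(a)<16)&(t>=lo)&(t<lo+5)&(D>0)
    print(lo, m.sum(), np.percentile(P[...,2][m],[5,50,95]).round() if m.sum() else '')
```

```text
t 14.4 p [ 482.2 -168.3  125. ] rot [3.139e+00 1.000e-03 1.702e+00] F [-6.   5.  31.7] open 30.4 q6 -0.47
-35 609 [128. 154. 163.]
-30 1680 [ 62. 101. 160.]
-25 2328 [ 19.  69. 155.]
-20 3343 [ 19. 201. 206.]
-15 1808 [ 18. 200. 211.]
-10 1928 [ 18. 202. 212.]
-5 259 [18. 89. 97.]
0 206 [57. 80. 87.]
5 412 [18. 70. 77.]
10 854 [18. 66. 72.]
15 343 [19. 26. 57.]
20 188 [22. 28. 47.]
25 15 [ 12. 100. 102.]
30 826 [ 12.  79. 103.]
35 618 [ 12.  27. 103.]
```

Emit:
apply_moves(
  rows="0 0 -0.003 0; 0 0 0 0",
)

```text
clock: 14.6
eef_pos: [481.6, -168.1, 126.2]
tcp_rot: [3.14, 0.0, 1.702]
contact_force: [-1.7, 4.4, 11.1]
opening: 0.355
```

Emit:
apply_moves(
  rows="0 0 0 0; 0 0 0 0; 0 0 0 0; 0 0 -0.015 0; 0 0 -0.03 0; 0 0 -0.04 0; 0 0 -0.04 0; 0 0 0 0; 0 0 0 0",
  jaw=0.06,
)

```text
clock: 15.5
eef_pos: [481.5, -168.4, 250.9]
tcp_rot: [3.14, 0.001, 1.701]
contact_force: [-0.8, 0.4, -1.3]
opening: 0.702
```

Run:
```python
from h import *
st(); K,T=cam("wrist"); im,D=r.grab_frame("wrist"); cv2.imwrite("pics/w6.png",im); a,D=r.grab_frame("side")
cv2.imwrite("pics/m6.png",np.hstack([cv2.resize(im,(400,300)),cv2.resize(a[150:330,180:420],(400,300))]))
K,T=cam("side");P=cloud(K,T,D);q=P[...,:2]-(H-76*ex);m=(abs(q@ex)<30)&(abs(q@ey+50)<60)&(P[...,2]>108)&(P[...,2]<230)&(D>0)
print(P[m].min(0).round(),P[m].max(0).round(),m.sum())
v=np.array([470,100,190.])  # spoon view pose
plan([570,118,235],0.2+np.pi)
```

```text
t 15.5 p [ 481.5 -168.4  250.9] rot [3.140e+00 1.000e-03 1.701e+00] F [-0.8  0.4 -1.3] open 60.0 q6 -0.47
[ 464. -209.  111.] [ 497. -159.  202.] 99
0.023 0.011 0.001 -7.8; 0.021 0.013 0.001 -7.9; 0.019 0.016 0.002 -7.8; 0.016 0.019 0.001 -7.8; 0.014 0.021 0.001 -7.9; 0.011 0.022 0.001 -7.8; 0.008 0.024 0.001 -7.8; 0.004 0.024 0.001 -7.8; 0.001 0.025 0.002 -7.9; -0.002 0.025 0.001 -7.8; -0.006 0.025 0.001 -7.8; -0.009 0.023 0.001 -7.9
```

View pics/m6.png

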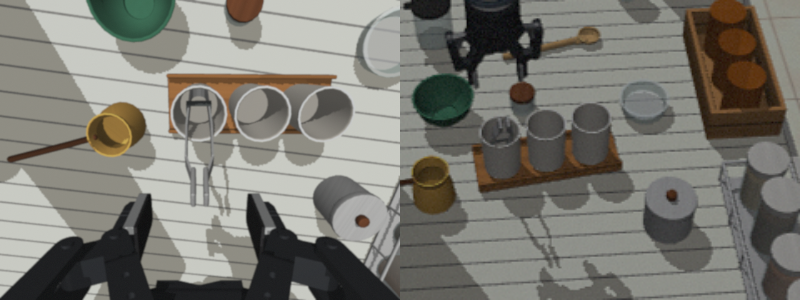

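Emit:
apply_moves(
  rows="0.023 0.011 0.001 -7.8; 0.021 0.013 0.001 -7.9; 0.019 0.016 0.002 -7.8; 0.016 0.019 0.001 -7.8; 0.014 0.021 0.001 -7.9; 0.011 0.022 0.001 -7.8; 0.008 0.024 0.001 -7.8; 0.004 0.024 0.001 -7.8; 0.001 0.025 0.002 -7.9; -0.002 0.025 0.001 -7.8; -0.006 0.025 0.001 -7.8; -0.009 0.023 0.001 -7.9",
  jaw=0.06,
)

```text
clock: 16.8
eef_pos: [570.4, 118.7, 234.2]
tcp_rot: [-3.141, -0.003, -2.935]
contact_force: [0.2, -0.5, -0.1]
opening: 0.701
```

Emit:
apply_moves(
  rows="0 0 0 0; 0 0 0 0",
)

```text
clock: 17.0
eef_pos: [570.2, 117.8, 234.6]
tcp_rot: [-3.141, -0.003, -2.942]
contact_force: [0.3, -0.7, 1.1]
opening: 0.699
```

```bash
python3 look.py spoon sp 7
```

```text
t 17.0 p [570.2 117.8 234.6] rot [-3.141e+00 -3.000e-03 -2.942e+00] F [ 0.3 -0.7  1.1] open 59.7 q6 -1.57
spoon 0.58 297 187 [577.9 140.8   7. ]
spoon_foot 0.91 299 97 [485.2 122.7   7. ]
[array([281.,  96., 321., 271.])] [0.72]
len 191.4 heading 0.243 foot [485.6 120.9] end [671.3 167.5] grip120 [602.1 149.8] n 2680 zmed 12.8
t 17.2 p [570.7 117.  235.9] rot [-3.141e+00 -1.000e-03 -2.943e+00] F [0.5 0.7 0.7] open 60.1 q6 -1.57
```

Run:
```python
from h import *
s=plan([608,151.2,40],0.243+np.pi); plan([608,151.2,4],0.243+np.pi,step=15,start=s)
```

```text
-0.007 0.004 0.033 -0.4; -0.007 0.005 0.032 -0.5; -0.008 0.004 0.033 -0.4; -0.007 0.004 0.033 -0.4; -0.007 0.004 0.032 -0.4; -0.008 0.004 0.033 -0.5
0 0 0.012 0; 0 0 0.012 0; 0 0 0.012 0
```

Emit:
apply_moves(
  rows="-0.007 0.004 0.033 -0.4; -0.007 0.005 0.032 -0.5; -0.008 0.004 0.033 -0.4; -0.007 0.004 0.033 -0.4; -0.007 0.004 0.032 -0.4; -0.008 0.004 0.033 -0.5; 0 0 0.012 0; 0 0 0.012 0; 0 0 0.012 0; 0 0 0 0",
)

```text
clock: 18.2
eef_pos: [608.0, 151.4, 3.7]
tcp_rot: [3.142, -0.001, -2.896]
contact_force: [-0.3, -0.3, -0.3]
opening: 0.702
```

Emit:
apply_moves(
  rows="0 0 0 0; 0 0 0 0; 0 0 0 0; 0 0 0 0; 0 0 0 0; 0 0 0 0; 0 0 0 0",
  jaw=0.0,
  squeeze=22,
)

```text
clock: 18.9
eef_pos: [609.2, 152.0, 5.2]
tcp_rot: [-3.142, 0.001, -2.896]
contact_force: [-1.0, -0.6, 7.0]
opening: 0.151
```

Emit:
apply_moves(
  rows="0 0 -0.02 0; 0 0 -0.03 0; 0 0 -0.04 0; 0 0 -0.04 0; 0 0 -0.025 0; 0 0 0 0",
)

```text
clock: 19.5
eef_pos: [611.0, 152.5, 163.7]
tcp_rot: [-3.142, 0.007, -2.896]
contact_force: [0.8, -0.1, -0.6]
opening: 0.148
```

```bash
python3 tilt.py 12 90
python3 - <<'E'
from h import *
C=H+76*ex
s=plan([*(C+77*ey),160],YAW); plan([*(C+77*ey),112],YAW,step=25,start=s)
E
```

```text
t 19.55 p [609.7 152.2 161.3] rot [-3.142  0.004 -2.896] F [ 0.1 -0.5 -0.7] open 13.2 q6 -1.57
n 8002 phi 0.5 z at grip 171.4 foot s,z 115.0 165.0 h -0.8
0.003 -0.015 0 7.4; 0.001 -0.015 0 7.5; -0.001 -0.015 0 7.4; -0.003 -0.015 0 7.4; -0.004 -0.015 0 7.5; -0.007 -0.013 0.001 7.4; -0.008 -0.013 -0 7.4; -0.01 -0.011 -0 7.5; -0.011 -0.01 -0 7.4; -0.013 -0.009 -0 7.4; -0.013 -0.007 0 7.5; -0.015 -0.005 0 7.4
-0.015 -0.003 0 7.4
0 -0 0.024 0; 0 -0 0.024 0
```

Emit:
apply_moves(
  rows="0.003 -0.015 0 7.4; 0.001 -0.015 0 7.5; -0.001 -0.015 0 7.4; -0.003 -0.015 0 7.4; -0.004 -0.015 0 7.5; -0.007 -0.013 0.001 7.4; -0.008 -0.013 0 7.4; -0.01 -0.011 0 7.5; -0.011 -0.01 0 7.4; -0.013 -0.009 0 7.4; -0.013 -0.007 0 7.5; -0.015 -0.005 0 7.4",
)

```text
clock: 20.75
eef_pos: [615.8, -30.7, 156.3]
tcp_rot: [-3.139, -0.001, 1.825]
contact_force: [0.2, -0.2, -0.6]
opening: 0.148
```

Emit:
apply_moves(
  rows="-0.015 -0.003 0 7.4; 0 0 0.024 0; 0 0 0.024 0; 0 0 0.006 0; 0 0 0.006 0; 0 0 0.006 0; 0 0 0.006 0; 0 0 0.005 0; 0 0 0 0",
  squeeze=20,
)

```text
clock: 21.65
eef_pos: [618.2, -45.4, 81.0]
tcp_rot: [3.141, -0.0, 1.702]
contact_force: [0.1, 1.7, 0.7]
opening: 0.15
```

```bash
python3 tilt.py 12 14
```

```text
t 21.7 p [618.2 -45.3  81.2] rot [ 3.141 -0.     1.702] F [-0.3  2.2  0.6] open 13.1 q6 -0.21
n 3927 phi 35.0 z at grip 89.6 foot s,z 104.0 14.0 h 0.5
```

```bash
cat >> h.py <<'E'
def tcp(k,t,zf,phi,L=128,off=0,b=0.35):
    p=np.radians(phi); y=YAW+b; d=np.array([np.cos(y),np.sin(y)])
    return [*(H+k*76*ex+(t-L*np.cos(p))*d),zf+L*np.sin(p)-off]
E
python3 - <<'E'
from h import *
s=r.sense();p=s["eef_pos"]; y=YAW+.35
s=plan([p[0],p[1],200]); s=plan(tcp(0,18,125,35),y,start=s); print(np.round(s,1))
for a in[(18,81,35),(25,81,37),(26,81,42),(27,81,47)]:
    print(a,np.round(tcp(0,*a),0)); s=plan(tcp(0,*a),y,step=12,start=s)
E
```

```text
0 0 -0.04 -0; 0 0 -0.039 -0; 0 0 -0.04 -0
-0.032 -0.009 0 -4; -0.031 -0.011 0.001 -4; -0.03 -0.014 0 -4; -0.029 -0.015 0 -4; -0.027 -0.018 0.001 -4
[ 593.2 -207.7  198.2    2.1]
(18, 81, 35) [ 593. -208.  154.]
-0 0 0.011 -0; -0 0 0.011 -0; -0 0 0.011 -0; -0 0 0.011 -0
(25, 81, 37) [ 589. -199.  158.]
0.009 0 -0.004 -0
(26, 81, 42) [ 585. -192.  167.]
0.008 0 -0.008 -0
(27, 81, 47) [ 581. -184.  175.]
0.005 0 -0.004 -0; 0.004 0 -0.004 -0
```

Emit:
apply_moves(
  rows="0 0 -0.04 0; 0 0 -0.039 0; 0 0 -0.04 0; -0.032 -0.009 0 -4; -0.031 -0.011 0.001 -4; -0.03 -0.014 0 -4; -0.029 -0.015 0 -4; -0.027 -0.018 0.001 -4; 0 0 0 0; 0 0 0 0",
)

```text
clock: 22.7
eef_pos: [592.7, -208.5, 198.3]
tcp_rot: [3.141, -0.0, 2.048]
contact_force: [-1.2, 0.4, 0.2]
opening: 0.15
```

```bash
python3 tilt.py 12 112; cp pics/wt.png pics/wt7.png
```

```text
t 22.75 p [ 592.9 -207.7  198.3] rot [ 3.141 -0.     2.049] F [ 0.7  0.6 -1.2] open 12.5 q6 -0.82
n 4141 phi 33.3 z at grip 206.9 foot s,z 106.0 135.0 h 0.0
```

View pics/wt7.png

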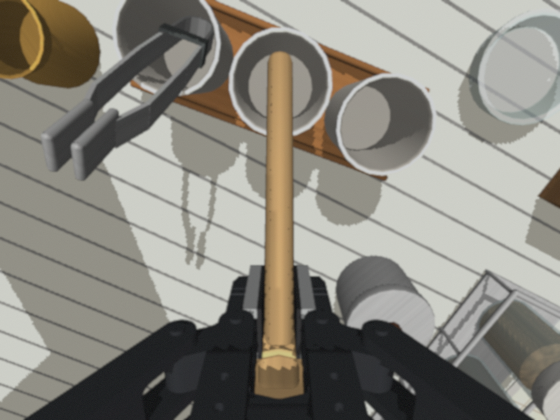

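Emit:
apply_moves(
  rows="0 0 0.011 0; 0 0 0.011 0; 0 0 0.011 0; 0 0 0.009 0; 0.004 0 -0.002 0; 0.005 0 -0.002 0; 0.004 0 -0.004 0; 0.004 0 -0.004 0; 0.005 0 -0.005 0; 0.005 0 -0.005 0; 0 0 0 0",
)

```text
clock: 23.85
eef_pos: [581.0, -183.7, 179.7]
tcp_rot: [3.14, 0.002, 2.051]
contact_force: [1.4, -2.7, 1.5]
opening: 0.145
```

```bash
python3 tilt.py 12 106
```

```text
t 23.9 p [ 581.1 -184.   179.4] rot [3.140e+00 2.000e-03 2.051e+00] F [ 2.3 -3.3  1.5] open 12.2 q6 -0.79
n 3356 phi 39.3 z at grip 187.5 foot s,z 97.0 106.0 h -0.0
```

View pics/wt.png

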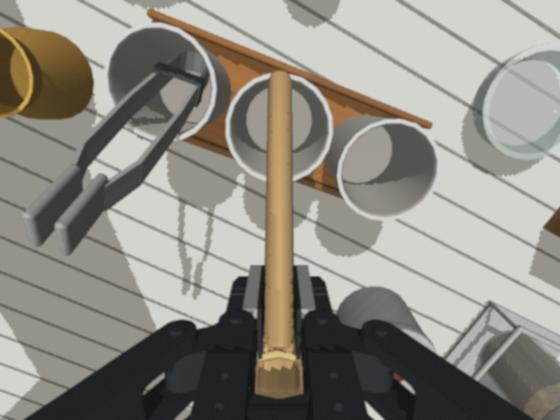

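Emit:
apply_moves(
  rows="0 0 -0.01 0; -0.011 0 0 0; -0.011 0 0 0; 0 0 0.012 0; 0 0 0.012 0; 0 0 0.01 0; 0 0 0 0",
)

```text
clock: 24.6
eef_pos: [589.0, -202.7, 151.6]
tcp_rot: [-3.139, -0.003, 2.051]
contact_force: [-0.2, -0.8, -1.5]
opening: 0.153
```

```bash
python3 tilt.py 12 106
```

```text
t 24.65 p [ 589.6 -202.9  152.7] rot [-3.140e+00 -2.000e-03  2.051e+00] F [ 0.3 -0.3 -0.6] open 12.6 q6 -0.81
n 2185 phi 37.2 z at grip 158.7 foot s,z 73.0 106.0 h 0.0
```

Emit:
apply_moves(
  rows="0.004 0 0 0; 0.004 0 0 0; 0.004 0 0 0; 0.004 0 -0.001 0; 0.004 0 -0.002 0; 0 0 0 0",
)

```text
clock: 25.25
eef_pos: [581.7, -185.5, 158.1]
tcp_rot: [3.141, 0.001, 2.051]
contact_force: [1.6, -1.6, 0.4]
opening: 0.15
```

```bash
python3 tilt.py 12 106
```

```text
t 25.3 p [ 581.7 -185.7  157.9] rot [3.141e+00 1.000e-03 2.051e+00] F [ 0.9 -1.4  0.8] open 13.1 q6 -0.79
n 1934 phi 41.6 z at grip 164.9 foot s,z 68.0 106.0 h 0.0
```

Emit:
apply_moves(
  rows="0.004 0 -0.002 0; 0.004 0 -0.002 0; 0.004 0 -0.002 0; 0.004 0 -0.002 0; 0.004 0 -0.001 0; 0 0 0 0",
)

```text
clock: 25.9
eef_pos: [571.7, -167.2, 166.2]
tcp_rot: [-3.141, -0.001, 2.051]
contact_force: [0.4, -0.1, -1.4]
opening: 0.145
```

```bash
python3 tilt.py 12 106; cp pics/wt.png pics/wt8.png
```

```text
t 25.95 p [ 571.8 -167.4  166.2] rot [-3.141e+00 -1.000e-03  2.051e+00] F [-0.5 -0.8 -0.9] open 12.5 q6 -0.77
n 829 phi 53.1 z at grip 169.1 foot s,z 49.0 106.0 h 0.4
```

View pics/wt8.png

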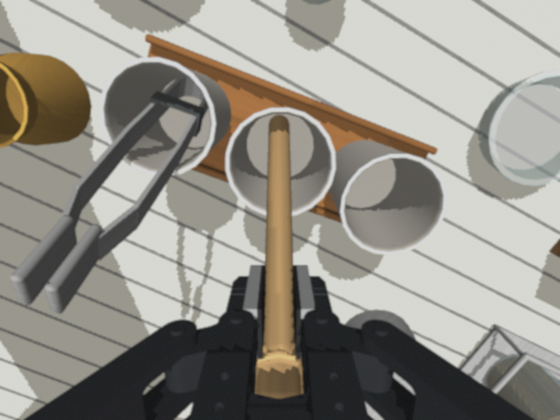

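Emit:
apply_moves(
  rows="-0.004 0 0.004 0; 0 0 0.006 0; 0.004 0 0 0; 0.004 0 -0.002 0; 0.004 0 -0.002 0; 0.004 0 -0.002 0; 0.004 0 -0.002 0; 0 0 0 0",
)

```text
clock: 26.75
eef_pos: [564.8, -153.3, 164.9]
tcp_rot: [3.141, 0.0, 2.051]
contact_force: [0.9, -0.3, -0.3]
opening: 0.147
```

```bash
python3 tilt.py 12 106
```

```text
t 26.8 p [ 564.9 -153.5  164.7] rot [3.141 0.    2.051] F [ 0.1 -0.6 -0.2] open 12.2 q6 -0.75
n 101 phi 51.4 z at grip 147.9 foot s,z 33.0 106.0 h 1.0
```

Emit:
apply_moves(
  rows="-0.004 0 0.004 0; 0 0 0.006 0; 0 0 0.006 0; 0 0 0.004 0; 0 0 0 0",
)

```text
clock: 27.3
eef_pos: [566.0, -157.1, 143.2]
tcp_rot: [-3.14, -0.001, 2.051]
contact_force: [0.9, -0.4, -0.7]
opening: 0.147
```

Emit:
apply_moves(
  rows="0 0 0.003 0; 0 0 0.002 0; 0 0 0 0",
)

```text
clock: 27.6
eef_pos: [566.5, -157.3, 139.1]
tcp_rot: [-3.141, -0.0, 2.051]
contact_force: [-0.5, -0.5, -1.1]
opening: 0.149
```

Emit:
apply_moves(
  rows="0 0 0.002 0; 0 0 0.002 0; 0 0 0 0",
)

```text
clock: 27.9
eef_pos: [566.5, -157.2, 135.0]
tcp_rot: [-3.141, -0.0, 2.051]
contact_force: [-0.5, -0.4, -0.4]
opening: 0.15
```

Emit:
apply_moves(
  rows="0 0 0.002 0; 0 0 0.002 0; 0 0 0 0",
)

```text
clock: 28.2
eef_pos: [566.4, -157.2, 130.9]
tcp_rot: [-3.141, -0.0, 2.051]
contact_force: [-1.0, -0.0, -0.2]
opening: 0.149
```

Emit:
apply_moves(
  rows="0 0 0.002 0; 0 0 0.002 0; 0 0 0 0",
)

```text
clock: 28.5
eef_pos: [567.3, -157.3, 128.4]
tcp_rot: [3.14, 0.001, 2.051]
contact_force: [-1.5, 1.3, 9.8]
opening: 0.143
```

```bash
cat > prof.py <<'E'
from h import *
import sys
k=int(sys.argv[1]); y=YAW+float(sys.argv[2]); d=np.array([np.cos(y),np.sin(y)]); n=np.array([-d[1],d[0]])
K,T=cam("wrist"); im,D=r.grab_frame("wrist"); P=cloud(K,T,D); st(); cv2.imwrite("pics/wt.png",im)
q=P[...,:2]-(H+k*76*ex); a=q@n; t=q@d
for lo in range(-30,31,5):
    m=(abs(a)<7)&(t>=lo)&(t<lo+5)&(D>0)
    print(lo, m.sum(), np.percentile(P[...,2][m],[5,50,95]).round() if m.sum() else '')
E
python3 prof.py 0 .35
```

```text
t 28.55 p [ 567.3 -157.3  128.5] rot [3.14e+00 1.00e-03 2.05e+00] F [-2.   1.6 10.8] open 12.3 q6 -0.75
-30 641 [121. 128. 166.]
-25 613 [111. 120. 166.]
-20 1982 [107. 205. 210.]
-15 368 [ 93. 101. 107.]
-10 319 [86. 93. 98.]
-5 299 [76. 84. 89.]
0 264 [68. 75. 81.]
5 241 [60. 67. 72.]
10 220 [51. 58. 63.]
15 205 [41. 50. 55.]
20 188 [33. 41. 46.]
25 11 [34. 39. 40.]
30 230 [ 12.  59. 103.]
```

Emit:
apply_moves(
  rows="0 0 -0.002 0; 0 0 0 0; 0 0 0 0",
)

```text
clock: 28.85
eef_pos: [566.8, -157.4, 129.5]
tcp_rot: [3.141, 0.0, 2.051]
contact_force: [0.2, 0.7, 2.8]
opening: 0.146
```

Emit:
apply_moves(
  rows="0 0 0 0; 0 0 0 0; 0 0 0 0; 0 0 0 0; 0.015 0 -0.004 0; 0.02 0 -0.01 0; 0.01 0 -0.03 0; 0 0 -0.04 0; 0 0 -0.04 0; 0 0 0 0; 0 0 0 0",
  jaw=0.084,
)

```text
clock: 29.95
eef_pos: [545.9, -116.8, 254.3]
tcp_rot: [3.14, 0.001, 2.051]
contact_force: [-0.3, -0.8, -0.4]
opening: 0.981
```

Run:
```python
from h import *
st(); K,T=cam("wrist"); im,D=r.grab_frame("wrist"); cv2.imwrite("pics/w9.png",im)
plan([505,312,240],np.pi+0.0)
```

```text
t 29.95 p [ 545.9 -116.8  254.3] rot [3.140e+00 1.000e-03 2.051e+00] F [-0.3 -0.8 -0.4] open 83.8 q6 -0.69
0.036 0.015 0.001 -5.7; 0.035 0.018 0.001 -5.7; 0.033 0.022 0.002 -5.6; 0.03 0.024 0.001 -5.7; 0.028 0.028 0.001 -5.7; 0.025 0.03 0.001 -5.7; 0.021 0.033 0.001 -5.7; 0.019 0.034 0.001 -5.7; 0.015 0.036 0.002 -5.6; 0.011 0.038 0.001 -5.7; 0.007 0.038 0.001 -5.7
```

View pics/w9.png

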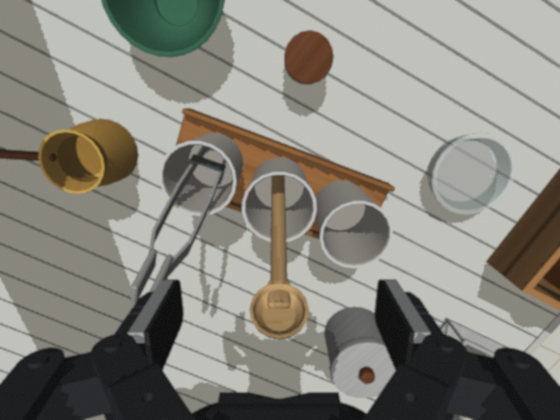

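Emit:
apply_moves(
  rows="0.036 0.015 0.001 -5.7; 0.035 0.018 0.001 -5.7; 0.033 0.022 0.002 -5.6; 0.03 0.024 0.001 -5.7; 0.028 0.028 0.001 -5.7; 0.025 0.03 0.001 -5.7; 0.021 0.033 0.001 -5.7; 0.019 0.034 0.001 -5.7; 0.015 0.036 0.002 -5.6; 0.011 0.038 0.001 -5.7; 0.007 0.038 0.001 -5.7; 0 0 0 0",
  jaw=0.06,
)

```text
clock: 31.2
eef_pos: [504.4, 314.6, 238.2]
tcp_rot: [-3.142, -0.003, -3.136]
contact_force: [-0.8, -0.1, -0.6]
opening: 0.706
```

Emit:
apply_moves(
  rows="0 0 0 0; 0 0 0 0",
)

```text
clock: 31.4
eef_pos: [505.5, 309.9, 239.2]
tcp_rot: [-3.14, -0.002, 3.14]
contact_force: [-0.7, -0.2, 0.0]
opening: 0.703
```

```bash
python3 look.py turner tu 6
```

```text
t 31.4 p [505.5 309.9 239.2] rot [-3.14e+00 -2.00e-03  3.14e+00] F [-0.7 -0.2  0. ] open 60.0 q6 -1.02
turner 0.85 313 177 [507.4 348.8   6. ]
turner_foot 0.87 317 81 [408.  349.2   6. ]
[array([291.,  81., 335., 256.])] [0.69]
len 190.6 heading 0.027 foot [410.1 346.6] end [600.7 351.7] grip120 [530.1 349.8] n 2293 zmed 11.6
t 31.6 p [506.2 310.  240.2] rot [-3.141 -0.     3.14 ] F [0.1 0.4 0.2] open 59.8 q6 -1.02
```

Run:
```python
from h import *
s=plan([527.5,349.8,40],0.027+np.pi); plan([527.5,349.8,4],0.027+np.pi,step=15,start=s)
```

```text
-0.004 0.007 0.033 -0.3; -0.003 0.006 0.034 -0.3; -0.004 0.007 0.033 -0.2; -0.003 0.006 0.033 -0.3; -0.004 0.007 0.034 -0.3; -0.004 0.007 0.033 -0.3
0 -0 0.012 0; 0 -0 0.012 0; 0 -0 0.012 0
```

Emit:
apply_moves(
  rows="-0.004 0.007 0.033 -0.3; -0.003 0.006 0.034 -0.3; -0.004 0.007 0.033 -0.2; -0.003 0.006 0.033 -0.3; -0.004 0.007 0.034 -0.3; -0.004 0.007 0.033 -0.3; 0 0 0.012 0; 0 0 0.012 0; 0 0 0.012 0; 0 0 0 0",
)

```text
clock: 32.6
eef_pos: [527.2, 350.7, 3.7]
tcp_rot: [-3.141, -0.001, -3.113]
contact_force: [0.9, 0.3, 0.5]
opening: 0.704
```

Emit:
apply_moves(
  rows="0 0 0 0; 0 0 0 0; 0 0 0 0; 0 0 0 0; 0 0 0 0; 0 0 0 0; 0 0 0 0",
  jaw=0.0,
  squeeze=22,
)

```text
clock: 33.3
eef_pos: [528.1, 351.7, 5.3]
tcp_rot: [3.141, 0.001, -3.112]
contact_force: [-1.1, -0.1, 6.2]
opening: 0.177
```

Emit:
apply_moves(
  rows="0 0 -0.02 0; 0 0 -0.03 0; 0 0 -0.04 0; 0 0 -0.04 0; 0 0 -0.025 0; 0 0 0 0; 0 0 0 0",
)

```text
clock: 34.0
eef_pos: [527.6, 351.4, 159.5]
tcp_rot: [3.141, 0.001, -3.112]
contact_force: [-1.4, -0.2, -0.7]
opening: 0.178
```

```bash
python3 tilt.py 12 90
python3 - <<'E'
from h import *
C=H+76*ex
s=plan([*(C+78*ey),165],YAW); plan([*(C+78*ey),112],YAW,step=27,start=s)
E
```

```text
t 34.05 p [527.  351.  158.4] rot [-3.141e+00 -1.000e-03 -3.112e+00] F [ 0.   0.6 -1.4] open 15.0 q6 -1.02
n 9357 phi 0.1 z at grip 166.1 foot s,z 116.0 161.0 h -0.5
-0.007 -0.036 -0.001 7.7; -0.012 -0.035 -0 7.6; -0.017 -0.033 -0.001 7.7; -0.021 -0.03 -0 7.6; -0.024 -0.028 -0.001 7.7; -0.028 -0.023 -0.001 7.6; -0.031 -0.02 -0 7.7; -0.034 -0.016 -0.001 7.7; -0.035 -0.011 -0 7.6; -0.036 -0.006 -0.001 7.7; -0.037 -0.001 -0.001 7.6
-0 -0 0.027 0; -0 -0 0.026 0
```

Emit:
apply_moves(
  rows="-0.007 -0.036 -0.001 7.7; -0.012 -0.035 0 7.6; -0.017 -0.033 -0.001 7.7; -0.021 -0.03 0 7.6; -0.024 -0.028 -0.001 7.7; -0.028 -0.023 -0.001 7.6; -0.031 -0.02 0 7.7; -0.034 -0.016 -0.001 7.7; -0.035 -0.011 0 7.6; -0.036 -0.006 -0.001 7.7; -0.037 -0.001 -0.001 7.6; 0 0 0 0",
)

```text
clock: 35.25
eef_pos: [619.4, -47.1, 164.4]
tcp_rot: [-3.139, 0.001, 1.694]
contact_force: [-0.5, 0.6, -1.2]
opening: 0.176
```

Emit:
apply_moves(
  rows="0 0 0.027 0; 0 0 0.024 0; 0 0 0.006 0; 0 0 0.006 0; 0 0 0.006 0; 0 0 0.006 0; 0 0 0.006 0; 0 0 0 0",
  squeeze=20,
)

```text
clock: 36.05
eef_pos: [619.8, -43.1, 85.0]
tcp_rot: [3.141, 0.0, 1.702]
contact_force: [-0.1, 1.7, 1.9]
opening: 0.176
```

```bash
python3 tilt.py 12 14
```

```text
t 36.1 p [619.8 -43.1  85.3] rot [ 3.141 -0.     1.702] F [-0.4  2.   0.7] open 15.2 q6 -0.2
n 5272 phi 28.0 z at grip 92.9 foot s,z 104.0 35.0 h 0.6
```

Emit:
apply_moves(
  rows="0 0 0.005 0; 0 0 0.005 0; 0 0 0 0",
)

```text
clock: 36.4
eef_pos: [619.9, -43.1, 75.2]
tcp_rot: [3.141, -0.0, 1.701]
contact_force: [-0.1, 2.5, 4.8]
opening: 0.178
```

```bash
python3 tilt.py 12 14
python3 - <<'E'
from h import *
s=r.sense();p=s["eef_pos"]; b=.6; y=YAW+b
s=plan([p[0],p[1],205]); s=plan(tcp(1,18,125,37,L=119,off=0,b=b),y,start=s); print(np.round(s,1))
E
```

```text
t 36.45 p [619.9 -43.1  75.3] rot [ 3.141 -0.     1.701] F [-0.5  2.6  4.4] open 15.1 q6 -0.2
n 3613 phi 38.5 z at grip 82.8 foot s,z 89.0 14.0 h 0.6
0 0 -0.032 -0; 0 0 -0.033 -0; 0 0 -0.032 -0; 0 0 -0.033 -0
-0.028 0.008 0.002 -6.9; -0.03 0.005 0.001 -6.8; -0.029 0.002 0.002 -6.9; -0.03 -0.003 0.002 -6.9; -0.029 -0.005 0.002 -6.8
[ 680.2 -178.4  196.3    2.3]
```

Emit:
apply_moves(
  rows="0 0 -0.032 0; 0 0 -0.033 0; 0 0 -0.032 0; 0 0 -0.033 0; -0.028 0.008 0.002 -6.9; -0.03 0.005 0.001 -6.8; -0.029 0.002 0.002 -6.9; -0.03 -0.003 0.002 -6.9; -0.029 -0.005 0.002 -6.8; 0 0 0 0; 0 0 0 0",
)

```text
clock: 37.55
eef_pos: [679.2, -179.1, 195.1]
tcp_rot: [-3.141, -0.001, 2.297]
contact_force: [-0.7, 0.9, -1.2]
opening: 0.171
```

```bash
python3 tilt.py 12 112; python3 prof.py 1 .6
```

```text
t 37.6 p [ 679.1 -178.4  195.4] rot [-3.141e+00 -1.000e-03  2.298e+00] F [ 0.1  0.6 -0.4] open 15.1 q6 -0.99
n 3963 phi 37.6 z at grip 203.0 foot s,z 92.0 130.0 h -0.0
t 37.65 p [ 679.2 -178.   195.7] rot [-3.141e+00 -1.000e-03  2.299e+00] F [-0.5  0.5 -0.6] open 15.0 q6 -0.99
-30 319 [163. 166. 168.]
-25 298 [160. 162. 165.]
-20 282 [156. 158. 161.]
-15 278 [152. 154. 157.]
-10 261 [148. 151. 153.]
-5 260 [144. 147. 149.]
0 259 [141. 143. 146.]
5 257 [137. 139. 141.]
10 223 [133. 135. 137.]
15 42 [131. 132. 134.]
20 82 [17. 18. 20.]
25 110 [17. 18. 20.]
30 384 [ 24.  83. 103.]
```

Emit:
apply_moves(
  rows="0 0 0.012 0; 0 0 0.012 0; 0 0 0.012 0; 0 0 0.008 0; 0.004 0 0.002 0; 0.004 0 0.002 0; 0.004 0 0 0; 0.004 0 0 0; 0.004 0 -0.001 0; 0.004 0 -0.002 0; 0 0 0 0",
)

```text
clock: 38.75
eef_pos: [664.9, -161.1, 152.9]
tcp_rot: [3.14, 0.003, 2.3]
contact_force: [2.3, -2.9, 0.9]
opening: 0.176
```

```bash
python3 tilt.py 12 106;python3 prof.py 1 .6
```

```text
t 38.8 p [ 664.9 -161.2  152.7] rot [3.14e+00 3.00e-03 2.30e+00] F [ 4.1 -2.9  2.2] open 15.0 q6 -0.97
n 1815 phi 43.1 z at grip 159.5 foot s,z 59.0 106.0 h -0.1
t 38.85 p [ 664.9 -161.3  152.4] rot [3.14e+00 3.00e-03 2.30e+00] F [ 3.8 -4.1  2. ] open 14.5 q6 -0.97
-30 359 [133. 135. 138.]
-25 333 [128. 130. 133.]
-20 320 [123. 126. 128.]
-15 313 [118. 121. 124.]
-10 306 [113. 116. 119.]
-5 271 [109. 112. 114.]
0 264 [104. 107. 109.]
5 259 [ 99. 102. 105.]
10 249 [ 94.  97. 100.]
15 232 [89. 93. 95.]
20 234 [85. 88. 90.]
25 198 [80. 83. 86.]
30 251 [ 19. 100. 103.]
```

Emit:
apply_moves(
  rows="0.004 0 -0.002 0; 0.004 0 -0.002 0; 0.004 0 -0.002 0; 0.004 0 -0.002 0; 0.004 0 -0.001 0; 0 0 0 0",
)

```text
clock: 39.45
eef_pos: [649.7, -145.1, 160.2]
tcp_rot: [-3.141, -0.001, 2.3]
contact_force: [1.2, -0.6, -0.4]
opening: 0.171
```

```bash
python3 prof.py 1 .6
```

```text
t 39.5 p [ 649.9 -145.3  160.1] rot [-3.141e+00 -1.000e-03  2.300e+00] F [ 0.5 -0.6 -0.9] open 15.2 q6 -0.95
-30 489 [154. 158. 162.]
-25 1440 [147. 236. 241.]
-20 806 [139. 148. 242.]
-15 377 [131. 135. 139.]
-10 345 [124. 127. 132.]
-5 310 [116. 120. 124.]
0 285 [108. 113. 116.]
5 265 [101. 105. 109.]
10 247 [ 93.  97. 101.]
15 220 [86. 90. 93.]
20 230 [19. 81. 86.]
25 163 [71. 75. 78.]
30 215 [ 12.  80. 103.]
```

Emit:
apply_moves(
  rows="-0.004 0 0.004 0; 0 0 0.006 0; 0.004 0 0.002 0; 0.004 0 -0.001 0; 0.004 0 -0.002 0; 0.004 0 -0.002 0; 0.003 0 -0.001 0; 0 0 0 0",
)

```text
clock: 40.3
eef_pos: [640.4, -134.4, 154.9]
tcp_rot: [3.141, 0.001, 2.3]
contact_force: [0.6, -0.8, -0.2]
opening: 0.177
```

```bash
python3 prof.py 1 .6
```

```text
t 40.35 p [ 640.6 -134.5  154.7] rot [3.141e+00 1.000e-03 2.300e+00] F [ 1.3 -2.  -0.6] open 15.3 q6 -0.94
-30 418 [166. 169. 173.]
-25 551 [161. 165. 168.]
-20 626 [151. 156. 161.]
-15 531 [140. 146. 151.]
-10 1755 [132. 231. 236.]
-5 485 [119. 126. 237.]
0 354 [109. 114. 119.]
5 315 [ 98. 104. 109.]
10 280 [88. 93. 98.]
15 249 [78. 83. 88.]
20 225 [67. 72. 78.]
25 62 [64. 65. 68.]
30 320 [ 12.  61. 103.]
```

Emit:
apply_moves(
  rows="-0.004 0 0.004 0; 0 0 0.006 0; 0 0 0.006 0; 0 0 0.004 0; 0 0 0 0",
)

```text
clock: 40.85
eef_pos: [642.5, -137.5, 133.1]
tcp_rot: [-3.141, -0.001, 2.3]
contact_force: [0.3, 0.4, -1.0]
opening: 0.176
```

Emit:
apply_moves(
  rows="0 0 0.003 0; 0 0 0.002 0; 0 0 0 0",
)

```text
clock: 41.15
eef_pos: [643.0, -137.5, 129.0]
tcp_rot: [-3.141, -0.0, 2.3]
contact_force: [0.7, -0.3, -0.2]
opening: 0.174
```

```bash
python3 prof.py 1 .6
```

```text
t 41.2 p [ 643.1 -137.6  129.2] rot [-3.142 -0.     2.3  ] F [ 0.2  0.4 -0.2] open 15.3 q6 -0.94
-30 475 [137. 140. 142.]
-25 603 [128. 133. 138.]
-20 554 [118. 123. 128.]
-15 1293 [109. 204. 210.]
-10 956 [100. 207. 211.]
-5 368 [89. 94. 99.]
0 326 [79. 84. 89.]
5 289 [69. 74. 80.]
10 262 [60. 64. 69.]
15 229 [50. 55. 59.]
20 139 [44. 47. 51.]
25 0 
30 390 [ 13.  64. 103.]
```

Emit:
apply_moves(
  rows="0 0 0.003 0; 0 0 0.003 0; 0 0 0.003 0; 0 0 0.003 0; 0 0 0 0",
)

```text
clock: 41.7
eef_pos: [645.5, -138.7, 119.3]
tcp_rot: [3.139, 0.005, 2.3]
contact_force: [1.1, -2.1, 11.6]
opening: 0.176
```

Emit:
apply_moves(
  rows="0 0 0.002 0; 0 0 0.002 0; 0 0 0 0",
)

```text
clock: 42.0
eef_pos: [646.0, -138.7, 117.2]
tcp_rot: [3.138, 0.006, 2.3]
contact_force: [-2.8, -1.4, 24.4]
opening: 0.176
```

```bash
python3 prof.py 1 .6 | tail -8
```

```text
-5 353 [77. 81. 86.]
0 314 [68. 72. 77.]
5 290 [59. 63. 68.]
10 255 [49. 54. 59.]
15 232 [41. 45. 50.]
20 92 [36. 39. 42.]
25 0 
30 437 [ 12.  63. 103.]
```

Emit:
apply_moves(
  rows="0 0 -0.004 0; 0.004 0 -0.001 0; 0.004 0 -0.001 0; 0.003 0 0 0; 0 0 0 0",
)

```text
clock: 42.55
eef_pos: [638.3, -130.4, 121.5]
tcp_rot: [3.139, 0.006, 2.301]
contact_force: [3.1, -4.0, 11.1]
opening: 0.178
```

Emit:
apply_moves(
  rows="0 0 0.004 0; 0 0 0.004 0; 0 0 0.002 0; 0 0 0 0",
)

```text
clock: 42.95
eef_pos: [640.3, -131.3, 113.0]
tcp_rot: [3.136, 0.01, 2.301]
contact_force: [5.0, -6.1, 19.9]
opening: 0.172
```

```bash
python3 prof.py 1 .6 | tail -10
```

```text
-15 606 [100. 106. 150.]
-10 575 [ 90.  96. 150.]
-5 1944 [ 83. 189. 195.]
0 531 [ 71.  78. 198.]
5 317 [61. 66. 71.]
10 292 [51. 56. 61.]
15 224 [43. 47. 51.]
20 0 
25 0 
30 556 [ 12.  60. 103.]
```

Emit:
apply_moves(
  rows="0 0 -0.003 0; 0 0 -0.001 0; 0 0 0 0",
)

```text
clock: 43.3
eef_pos: [637.5, -129.9, 114.7]
tcp_rot: [3.139, 0.004, 2.3]
contact_force: [3.4, -3.5, 8.6]
opening: 0.176
```

Emit:
apply_moves(
  rows="0 0 0 0; 0 0 0 0; 0 0 0 0; 0.01 0 -0.003 0; 0.015 0 -0.005 0; 0.015 0 -0.015 0; 0.01 0 -0.03 0; 0 0 -0.04 0; 0 0 -0.04 0; 0 0 0 0; 0 0 0 0",
  jaw=0.05,
)

```text
clock: 44.4
eef_pos: [602.2, -91.4, 247.5]
tcp_rot: [3.14, 0.001, 2.301]
contact_force: [-0.5, -0.1, 0.2]
opening: 0.583
```

Run:
```python
from h import *
st(); K,T=cam("wrist"); im,D=r.grab_frame("wrist"); a,_=r.grab_frame("side"); b,_=r.grab_frame("scene")
cv2.imwrite("pics/fin.png",np.hstack([cv2.resize(im,(400,300)),np.vstack([cv2.resize(a[150:330,190:430],(400,300))])]))
cv2.imwrite("pics/fin.png",np.vstack([cv2.imread("pics/fin.png"),np.hstack([cv2.resize(b[120:345,150:450],(400,300)),np.zeros((300,400,3),np.uint8)])]))
for n in("side","scene"):
    K,T=cam(n)
    for l,z in[("holder",0),("salt_pot",0),("bowl",0),("dish",0),("jar",0),("coffee_pot",0),("tea_glass",0),("sugar_tin",0)]:
        q=r.pinpoint(n,l)
        if q: print(n,l,round(q[0]["conf"],2),on_z(K,T,q[0]["at"][1]*560,q[0]["at"][0]*420,z).round()[:2])
```

```text
t 44.4 p [602.2 -91.4 247.5] rot [3.140e+00 1.000e-03 2.301e+00] F [-0.5 -0.1  0.2] open 49.8 q6 -0.88
side holder 0.61 [ 560. -140.]
side salt_pot 0.75 [499. -12.]
side bowl 0.83 [377. -17.]
side dish 0.88 [732. -24.]
side jar 0.91 [353. 180.]
side coffee_pot 0.33 [ 738. -261.]
side tea_glass 0.72 [741. 261.]
side sugar_tin 0.71 [ 743. -266.]
scene holder 0.88 [ 548. -131.]
scene salt_pot 0.75 [521.   1.]
scene bowl 0.75 [393. -20.]
scene dish 0.63 [732. -26.]
scene jar 0.68 [369. 178.]
scene coffee_pot 0.61 [ 355. -188.]
scene tea_glass 0.97 [738. 279.]
scene sugar_tin 0.68 [ 741. -263.]
```

View pics/fin.png

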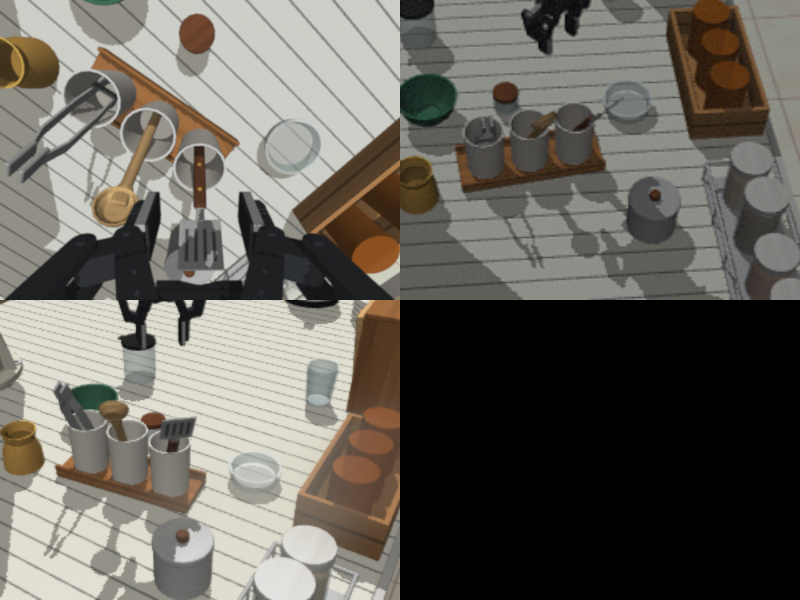

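Emit:
apply_moves(
  rows="0.03 0 -0.03 0; 0.03 0 -0.02 0; 0 0 0 0; 0 0 0 0; 0 0 0 0",
)

```text
clock: 45.85
eef_pos: [562.6, -47.8, 295.6]
tcp_rot: [-3.141, -0.0, 2.3]
contact_force: [0.3, 0.2, 0.4]
opening: 0.582
```

Run:
```python
from h import *
st()
for n in("scene","side"):
    K,T=cam(n); im,D=r.grab_frame(n); P=cloud(K,T,D)
    m=(abs(P[...,2]-100)<5)&(P[...,0]>400)&(P[...,0]<700)&(P[...,1]>-185)&(P[...,1]<-70)&(D>0)
    print(n,cv2.minAreaRect(P[m][:,:2].astype(np.float32)))
    for k,b in((-1,0),(0,.35),(1,.6)):
        y=YAW+b; d=np.array([np.cos(y),np.sin(y)]); q=P[...,:2]-(H+k*76*ex); t=q@d; a=q@np.array([-d[1],d[0]])
        m=(abs(a)<25)&(t>-120)&(t<10)&(P[...,2]>112)&(P[...,2]<230)&(D>0)
        f=np.polyfit(P[...,2][m],t[m],1)
        print(k,m.sum(),"ztop",np.percentile(P[...,2][m],98).round(),"t",t[m].min().round(),"lean",np.arctan(abs(f[0])).round(2))
```

```text
t 45.85 p [562.6 -47.8 295.6] rot [-3.141 -0.     2.3  ] F [0.3 0.2 0.4] open 49.7 q6 -0.82
scene ((555.3280029296875, -130.58236694335938), (216.77392578125, 67.34507751464844), 6.347805976867676)
-1 421 ztop 199.0 t -69.0 lean 0.42
0 362 ztop 193.0 t -73.0 lean 0.39
1 429 ztop 190.0 t -77.0 lean 0.51
side ((552.833984375, -130.70428466796875), (218.217529296875, 70.2281723022461), 6.819726467132568)
-1 98 ztop 200.0 t -71.0 lean 0.38
0 106 ztop 195.0 t -73.0 lean 0.43
1 60 ztop 192.0 t -77.0 lean 0.57
```

```bash
python3 -c "
from h import *
print(r.sign_off()); st()"
```

```text
the job is handed in; nothing more can be done
None
the job is handed in; nothing more can be done
```

I stood all three tools handle down in the holder and handed the job in at about 46 s: tongs in cup_a, spoon in cup_b and turner in cup_c. The sign-off gave no verdict.

**Method:** The gripper cannot tilt, so I tipped each held tool by pressing its working end on cup_c's rim. I then turned it the rest of the way against the inside of its own cup, lowered it to the bottom and let go. The spoon's handle slipped over cup_b's rim on the first try. It stayed in the grip, and I took it back out and inserted it again.

**Last checks:**

| Tool | Top above shelf | Lean, from depth (two cameras) |
|---|---|---|
| Tongs | about 200 mm | 0.42 and 0.38 rad |
| Spoon | about 194 mm | 0.39 and 0.43 rad |
| Turner | about 191 mm | 0.51 and 0.57 rad |

- **Tools:** the heights fit handles resting on the cup floors, and all leans are under the 0.65 rad limit.
- **Handle ends:** I could not see them inside the cups, so their depth is inferred from the heights and from the contact force while lowering.
- **Holder:** its measured centre moved about 2 mm and its turn about 1°.
- **Other things:** nothing looked out of place in the final pictures. Network positions mostly agreed with the start, within about 18 mm.
- **Disagreement:** the side camera placed the coffee pot on the sugar tin, with low confidence (0.33). The scene camera and the picture both show it in place.
- **Gripper:** it ended clear of everything at about 296 mm.

I viewed 12 pictures, the maximum.

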